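# Stack the binding parts on the ski's heel and toe pins

## Robot

A 6-joint arm with a two-finger parallel gripper is mounted at the origin on the work surface. World frame = base frame: x ahead of the robot, y to its left, z up, the work surface at z = 0. Lengths are in m, angles in rad, forces in N, time in s.
With the tool pointing down it reaches from about 0.35 to 0.775 m from the base axis. Payload 7.3 kg.
Tool frame: the origin (TCP) lies midway between the tips of the shut fingers; the grasp point (between the pads) lies 19 mm behind it; z points along the fingers, y is the line along which they close (so a half turn about z gives the same grasp; the last joint's range is limited). The gripper opens to 92 mm and grips with 3 to 60 N. Pads are 19 mm wide; open, the fingers measure 130 mm over their backs; the gripper's body (75 mm by 190 mm) begins 47 mm behind the grasp point.
Start: joints at [-1.428, 0.342, 1.524, -0, 1.275, -0.146], TCP at [0.15, -0.503, 0.227] pointing down, gripper open.
Joint ranges: [-2.53, 2.53], [-0.77, 2.02], [0.04, 2.7], [-1, 4.14], [0.28, 2.66], [-3.11, 3.11]. Speed limits (rad/s): [2.57, 2.57, 3.14, 3.14, 3.14, 3.14].

## Interface

Orientations are given as [roll, pitch, yaw] about the fixed x, y, z axes, in that order (R = Rz(yaw) Ry(pitch) Rx(roll)).
In Python, from cell import monitor, vision, workorder gives the robot as it stands.
- The arm moves only by the tool move_arm, never from a script. Its argument "rows" is a list of rows, each a list of 5 numbers: the shift along the world's x, y, z in mm, then the turn about the world's z in rad, then the closure, from -1 (fully open) to 1 (shut). A call has 1 to 12 rows; each row shifts and turns the commanded pose from where the row before left it; what a row does not reach is not made up. A row lasts 1/10 s, in which the tool goes at most 50 mm and 8.59 degrees, less where a joint would pass 70% of its speed; a pose out of reach is approached as far as the arm can. A call is refused whole if a number of a shift passes 50 or a number of a turn 0.15, either way. A call with a gripper value outside its range is refused whole. The fingers move at their own pace and stop on an object; "newtons" is the grip in N (left out, the last holds). Time passes only in rows, so rows that do not move let the fingers close. It gives the time, the measured TCP pose, the force, the opening and the grip force at its end, in the units of the state.
- monitor.observe(): the state, without advancing time (a new reading comes with each control period).
- vision.read_camera(name): name is "scene" or "top" or "wrist"; returns the picture (400x640x3 uint8, red, green, blue); there is no depth.
- vision.get_calibration(name): a dict with "K" (3x3 intrinsics, pixels), "T" (4x4, takes a point from camera to world coordinates); the wrist camera has in their place "mount" (4x4, takes a point from camera to tool coordinates, whose origin is the TCP and whose axes are the flange's). Camera axes: x right, y up, looking along -z (the intrinsics and any distortion apply to the point x, -y, -z); pixel columns grow to the right and rows downward; lengths in m; the calibration is good to about 2 mm. A picture is of the moment at which its call begins: read the wrist's pose just before it. get_calibration takes no time and is no camera call.
- workorder.hand_in(): hands the job in; it is judged then, once.
The state is a dict: "time": time; "qpos": joint angles; "qvel": joint speeds; "joint_efforts": joint torques, N m; "tool_pos": TCP position; "tool_rot": TCP orientation; "contact_force": force on the tool from outside, world axes, zero at the start; "torque": the same for the moment, N m; "opening": finger opening in m; "grip_force": force on a finger pad.
Only numpy, scipy, OpenCV 4.12 (cv2) and the standard library are available. Lean on these libraries where they do the work, as an engineer would, in place of code of your own. Each camera call takes 0.05 s, during which the arm holds its last target. There are 200 camera calls.

## Task

Thread the binding parts over the two pins on the ski. On the pin of the yellow heel template stack the black rubber pad first, then the bare aluminium riser, then the orange plate; on the pin of the red toe template the green shim, then the blue plate. Each part must lie flat and fully down on what is under it, its length along the ski (either end first), with nothing held at the end; leave the battery pack, glue bottle and screwdriver where they are.

Things in the scene. Friction and masses are not known exactly. Their poses are not given: they have to be found in the camera images.
- rubber_pad_center (a point): black rubber damping pad with thin grey ribs on top, rectangular, 44 x 80 mm, 16 mm thick. A flat part with an upright through hole of 18 mm in its middle; starts lying flat on the bench, top face up, turned up to 80 degrees either way from straight across (its y to the left). This point is its centre (half-way up, on the hole's axis); its x axis runs across its 44 mm width, y along its length, z up.
- riser_center (a point): bare silver aluminium riser block with grooved sides and four dark screw holes, rectangular, 44 x 74 mm, 24 mm thick. A flat part with an upright through hole of 18 mm in its middle; starts lying flat on the bench, top face up, turned up to 80 degrees either way from straight across (its y to the left). This point is its centre (half-way up, on the hole's axis); its x axis runs across its 44 mm width, y along its length, z up.
- heel_plate_center (a point): orange plastic plate with large rounded corners and four dark screw holes, 44 x 76 mm, 16 mm thick. A flat part with an upright through hole of 18 mm in its middle; starts lying flat on the bench, top face up, turned up to 80 degrees either way from straight across (its y to the left). This point is its centre (half-way up, on the hole's axis); its x axis runs across its 44 mm width, y along its length, z up.
- shim_center (a point): green plastic shim with two short white marks on top, rectangular, 44 x 76 mm, 20 mm thick. A flat part with an upright through hole of 18 mm in its middle; starts lying flat on the bench, top face up, turned up to 80 degrees either way from straight across (its y to the left). This point is its centre (half-way up, on the hole's axis); its x axis runs across its 44 mm width, y along its length, z up.
- toe_plate_center (a point): blue plastic plate, 44 mm wide over the middle 48 mm of its length, with 28 mm wide tongues at both ends and four dark screw holes, 80 mm long in all, 16 mm thick. A flat part with an upright through hole of 18 mm in its middle; starts lying flat on the bench, top face up, turned up to 80 degrees either way from straight across (its y to the left). This point is its centre (half-way up, on the hole's axis); its x axis runs across its 44 mm width, y along its length, z up.
- heel_template: thin yellow drilling template, 66 x 112 x 4 mm, fixed flat on the top face of the black ski, which runs roughly left to right across the bench and whose top is 52 mm above it. A fixed steel pin of 10 mm diameter stands up from its middle; the pin's tip, tapered over its last 6 mm, is 56 mm above the template's underside. Origin: middle of the template's underside, on the pin's axis; y runs along the ski, x across it, z up.
- toe_template: thin red drilling template, 66 x 112 x 4 mm, fixed flat on the top face of the black ski, which runs roughly left to right across the bench and whose top is 52 mm above it. A fixed steel pin of 10 mm diameter stands up from its middle; the pin's tip, tapered over its last 6 mm, is 56 mm above the template's underside. Origin: middle of the template's underside, on the pin's axis; y runs along the ski, x across it, z up.
- battery: bystander: black drill battery pack with a yellow band lying on the bench beyond the ski, 70 x 100 mm, 48 mm tall; origin at the middle of its underside. Leave alone.
- glue: bystander: white glue bottle with red cap standing on the bench at the left, 48 mm diameter, 120 mm tall; origin at the middle of its underside. Leave alone.
- screwdriver: bystander: yellow-handled screwdriver lying on the bench beyond the ski; origin under its middle. Leave alone.
Mind the look-alikes: they are no part of the job. Of the things that look like the part that bears shim_center, take the one that is nearest to the robot's base at the start.

How it is judged:
By the outcome, as a careful person would: the job done as asked, in the order asked, and still so for the second after the job is handed in, with the robot touching nothing.
It also fails if it takes over 128 s, if anything falls off the work surface, if the arm or the gripper's body presses on something with over 40 N, if the wrist force passes 120 N, or if a joint passes its speed limit or range.

## Working session

There is one attempt and no reset: what is moved stays moved. The work goes in short steps, Python scripts to look and compute and a tool call to move; the robot and the scene stay as the last step left them, time stands still between calls to the robot, and variables do not carry over. Pictures are saved under pics/ and viewed, at most 14 in all, crops included, and the job is handed in when it is done.

Besides the shell and the picture viewer there is one more tool, called after "Call:" by a JSON object that holds its "name" and its "arguments", one argument or row to a line. move_arm: Moves the arm, as the interface text tells. Its arguments: {"type":"object","properties":{"rows":{"type":"array","items":{"type":"array","items":{"type":"number"}}},"newtons":{"type":"number"}},"required":["rows"]}

```bash
mkdir -p pics; ls; cat > /tmp/a.py <<'E'
E
python3 - <<'E'
from cell import monitor, vision, workorder
import cv2
for n in ("top","scene"):
    im=vision.read_camera(n); cv2.imwrite(f"pics/{n}0.png",im[:,:,::-1])
    c=vision.get_calibration(n); print(n,{k:(v.tolist() if hasattr(v,'tolist') else v) for k,v in c.items()})
c=vision.get_calibration("wrist");print(c)
s=monitor.observe();print(s)
E
```

```text
pics
top {'K': [[398.4235326346507, 0.0, 318.5223068102413], [0.0, 398.4235326346507, 199.31385939710236], [0.0, 0.0, 1.0]], 'T': [[-0.014589668849755702, 0.9974844201701734, -0.06936838675237632, 0.47577674782222784], [-0.9996370014925705, -0.01297927748318098, 0.023609396497096796, 0.14502215349013525], [0.022649653635254605, 0.06968765940815765, 0.9973116981748561, 1.364313701372169], [0.0, 0.0, 0.0, 1.0]]}
scene {'K': [[383.173519841369, 0.0, 321.8844896686849], [0.0, 383.173519841369, 200.7790647111076], [0.0, 0.0, 1.0]], 'T': [[0.15078375936239005, -0.8441191037730483, 0.5145164686945698, 1.1404549747115738], [0.9885597325197586, 0.13071439345790892, -0.07525558174244863, 0.0296143333270794], [-0.003730033915160719, 0.5199775821978447, 0.8541717630890613, 1.0436820024960851], [0.0, 0.0, 0.0, 1.0]]}
{'K': array([[284.36023653,   0.        , 319.98022716],
       [  0.        , 284.36023653, 199.20522893],
       [  0.        ,   0.        ,   1.        ]]), 'mount': array([[ 8.37663584e-04,  9.64627262e-01,  2.63616280e-01,
         7.06194129e-02],
       [ 9.99999629e-01, -8.6
[... 210 characters left out ...]
.00000000e+00]])}
{'time': 0.1, 'qpos': array([-1.42799814e+00,  3.42657131e-01,  1.52490699e+00, -1.43067202e-05,
        1.27537918e+00, -1.45986005e-01]), 'qvel': array([ 0.00026785, -0.00128481, -0.00252917, -0.00154895,  0.0011156 ,
       -0.00086188]), 'joint_efforts': array([ 1.38101546e-03, -4.32003772e+01, -2.44694424e+01,  7.18562817e-02,
        5.26520703e-02, -4.59510420e-05]), 'tool_pos': array([ 0.14948687, -0.50290212,  0.22611739]), 'tool_rot': array([-3.14025439e+00, -1.82939274e-04,  2.88788246e-01]), 'contact_force': array([-0.6701329 , -0.89514174,  0.06259703]), 'torque': array([-0.01890789,  0.01319347,  0.01002528]), 'grip_force': 0.0, 'opening': 0.09169666933245167}
```

View pics/top0.png

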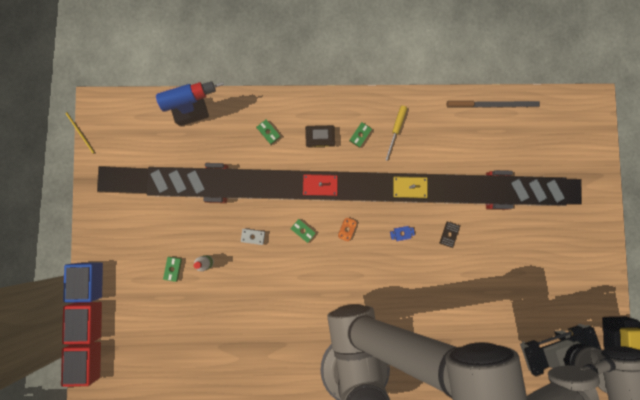

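View pics/scene0.png

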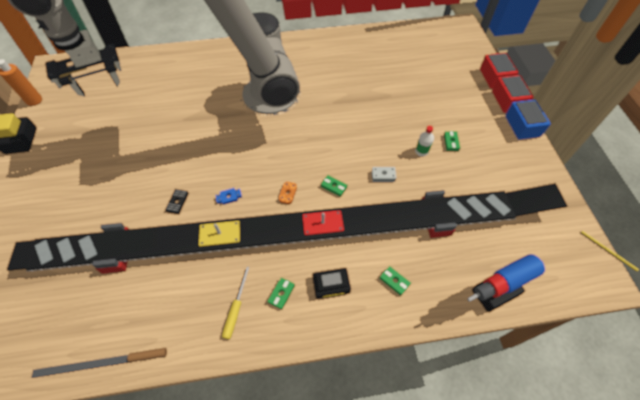

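The top view shows four green shims, at (268,132), (361,134), (304,230) and (173,268). The other parts are the riser (254,236), orange plate (347,229), blue plate (402,233) and rubber pad (450,234). The templates are red at (320,185) and yellow at (410,187).

```bash
cat > h.py <<'E'
import numpy as np, cv2
from scipy.spatial.transform import Rotation as R
from cell import monitor, vision, workorder
def cam(name):
    c=vision.get_calibration(name)
    if name!="wrist": return c["K"],c["T"]
    s=monitor.observe(); T=np.eye(4); T[:3,:3]=R.from_euler("xyz",s["tool_rot"]).as_matrix(); T[:3,3]=s["tool_pos"]
    return c["K"],T@c["mount"]
def ray(KT,px,z):
    K,T=KT; p=np.atleast_2d(np.asarray(px,float))
    d=np.c_[(p[:,0]-K[0,2])/K[0,0],-(p[:,1]-K[1,2])/K[1,1],-np.ones(len(p))]@T[:3,:3].T
    return T[:3,3]+d*((z-T[2,3])/d[:,2])[:,None]
def proj(KT,P):
    K,T=KT; q=(np.atleast_2d(P)-T[:3,3])@T[:3,:3]
    return np.c_[K[0,0]*q[:,0]/-q[:,2]+K[0,2],K[1,1]*-q[:,1]/-q[:,2]+K[1,2]]
def snap(name,fn=None):
    kt=cam(name); im=vision.read_camera(name)
    if fn: cv2.imwrite(f"pics/{fn}.png",im[:,:,::-1])
    return kt,im
E
python3 - <<'E'
from h import *
kt=cam("top"); im=cv2.imread("pics/top0.png")
for n,p,z in [("riser",(254,236),.024),("orange",(347,229),.016),("blue",(402,233),.016),("pad",(450,234),.016),("g1",(268,132),.02),("g2",(361,134),.02),("g3",(304,230),.02),("g4",(173,268),.02),("red",(320,185),.056),("yel",(410,187),.056),("glue",(203,263),.1)]:
    P=ray(kt,p,z)[0]; print(n,P.round(3),np.hypot(*P[:2]).round(3))
for a,b in [((210,183),(490,186))]: print(ray(kt,a,.052),ray(kt,b,.052))
cv2.imwrite("pics/crop1.png",cv2.resize(im[100:300,150:480],(792,480),interpolation=cv2.INTER_CUBIC))
E
```

```text
riser [0.449 0.331 0.024] 0.558
orange [0.468 0.018 0.016] 0.468
blue [ 0.451 -0.168  0.016] 0.482
pad [ 0.446 -0.332  0.016] 0.556
g1 [0.802 0.282 0.02 ] 0.85
g2 [ 0.792 -0.036  0.02 ] 0.793
g3 [0.466 0.164 0.02 ] 0.494
g4 [0.347 0.599 0.02 ] 0.693
red [0.614 0.108 0.056] 0.624
yel [ 0.604 -0.19   0.056] 0.633
glue [0.369 0.479 0.1  ] 0.605
[[0.62552974 0.47045484 0.052     ]] [[ 0.60420821 -0.46006651  0.052     ]]
```

View pics/crop1.png

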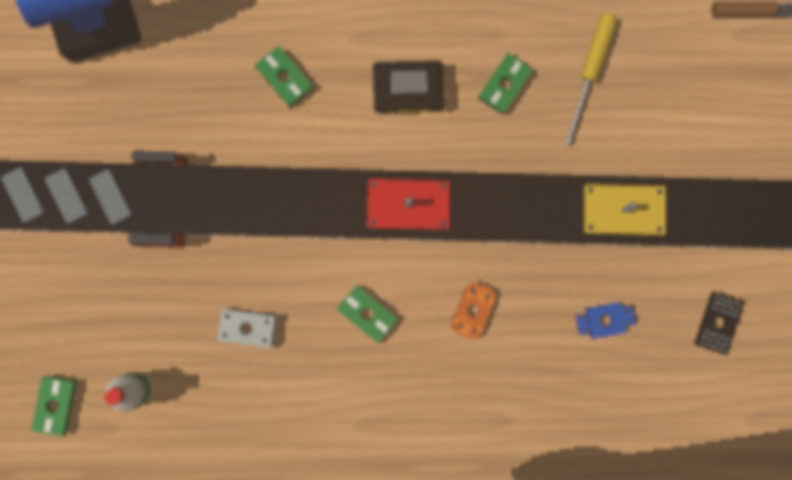

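The enlarged crop shows all four green shims as the same kind: g1 (268,132), g2 (361,134), g3 (304,230) and g4 (173,268). Their distances from the base are 0.85, 0.79, 0.49 and 0.69 m, so g3 is the shim to take. Next I move the wrist camera over the right half of the bench.

Call:
{"name": "move_arm", "arguments": {
  "rows": [
    [35,25,0,0.128,-1],
    [35,25,0,0.128,-1],
    [35,25,0,0.128,-1],
    [35,25,0,0.128,-1],
    [35,25,0,0.128,-1],
    [35,25,0,0.128,-1],
    [35,25,0,0.128,-1],
    [35,25,0,0.128,-1],
    [35,25,0,0.128,-1],
    [35,25,0,0.128,-1],
    [0,0,0,0,-1],
    [0,0,0,0,-1]
  ]
}}

```text
time: 1.3
tool_pos: [0.4997, -0.2525, 0.226]
tool_rot: [-3.14, -0.001, 1.57]
contact_force: [-0.2, -0.1, 0.4]
opening: 0.0918
grip_force: 0.0
```

```bash
python3 - <<'E'
from h import *
kt,im=snap("wrist","w0"); np.save("w0.npy",im); np.savez("w0.npz",K=kt[0],T=kt[1]); s=monitor.observe(); print(s["tool_pos"],s["tool_rot"],kt[1][:3,3])
E
```

```text
[ 0.49906007 -0.25325927  0.2262289 ] [-3.14040970e+00 -2.70041693e-04  1.56826249e+00] [ 0.49995241 -0.18236534  0.38402338]
```

View pics/w0.png

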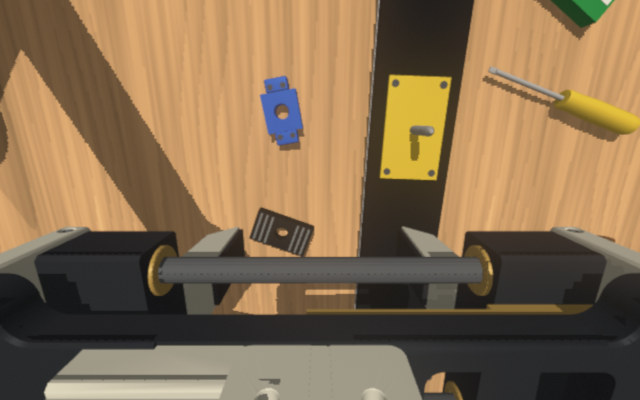

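The wrist view shows the blue plate at (282,112), the rubber pad at (282,232), the yellow template at (418,128) and its pin tip near (430,131). I measure these now.

```bash
cat >> h.py <<'E'
HS={"blue":((105,120,40),(130,255,255)),"yellow":((22,150,90),(32,255,255)),"orange":((5,190,120),(14,255,255)),
"green":((45,100,30),(85,255,255)),"red":((170,150,60),(180,255,255)),"pad":((0,0,0),(180,255,75)),"riser":((0,0,90),(180,45,255))}
def rect(kt,im,col,z,roi):
    x0,y0,x1,y1=roi; h=cv2.cvtColor(im,cv2.COLOR_RGB2HSV); m=cv2.inRange(h,HS[col][0],HS[col][1])
    if col=="red": m|=cv2.inRange(h,(0,150,60),(4,255,255))
    k=np.zeros_like(m); k[y0:y1,x0:x1]=m[y0:y1,x0:x1]
    k=cv2.morphologyEx(k,cv2.MORPH_CLOSE,np.ones((7,7))); k=cv2.morphologyEx(k,cv2.MORPH_OPEN,np.ones((3,3)))
    c=max(cv2.findContours(k,cv2.RETR_EXTERNAL,cv2.CHAIN_APPROX_NONE)[0],key=cv2.contourArea)
    W=ray(kt,c[:,0,:],z)[:,:2]*1000
    (cx,cy),(w,hh),a=cv2.minAreaRect(W.astype(np.float32))
    b=cv2.boxPoints(((cx,cy),(w,hh),a)); e=max([b[1]-b[0],b[2]-b[1]],key=np.linalg.norm)
    phi=np.arctan2(-e[0],e[1]); phi=(phi+np.pi/2)%np.pi-np.pi/2
    # dark hole in the middle
    print(col,"centre %.1f %.1f size %.1f x %.1f phi %.3f"%(cx,cy,min(w,hh),max(w,hh),phi),"px",cv2.boundingRect(c))
    return cx,cy,phi,k
def hole(kt,im,px,z,r=9):
    """outline of the round through hole seen at px (wood or dark inside): min enclosing of pixels unlike the part"""
    return ray(kt,px,z)[0,:2]*1000
E
python3 - <<'E'
from h import *
im=np.load("w0.npy");d=np.load("w0.npz");kt=(d["K"],d["T"])
rect(kt,im,"blue",.016,(230,60,330,160)); rect(kt,im,"yellow",.056,(370,60,465,195)); rect(kt,im,"pad",.016,(240,200,320,256))
h=cv2.cvtColor(im,cv2.COLOR_RGB2HSV)
print(h[112,270],h[232,265],h[100,410],h[131,428],h[150,300])
print("pin tip if at z.108",ray(kt,(431,131),.108),"base proj",proj(kt,[.604,-.19,.056]))
cv2.imwrite("pics/w0c.png",cv2.resize(im[60:260,240:460,::-1],None,fx=2.9,fy=2.9,interpolation=cv2.INTER_NEAREST))
E
```

```text
blue centre 451.5 -169.7 size 42.3 x 77.5 phi 0.171 px (261, 77, 41, 67)
yellow centre 604.2 -190.8 size 68.4 x 113.6 phi -0.037 px (379, 74, 73, 107)
pad centre 446.3 -329.8 size 47.1 x 77.9 phi 1.211 px (251, 209, 62, 46)
[112 149 180] [13 65 63] [ 24 186 221] [ 19  39 125] [ 15 121 198]
pin tip if at z.108 [[ 0.6043036  -0.19079072  0.108     ]] base proj [[413.37595227 128.81672613]]
```

View pics/w0c.png

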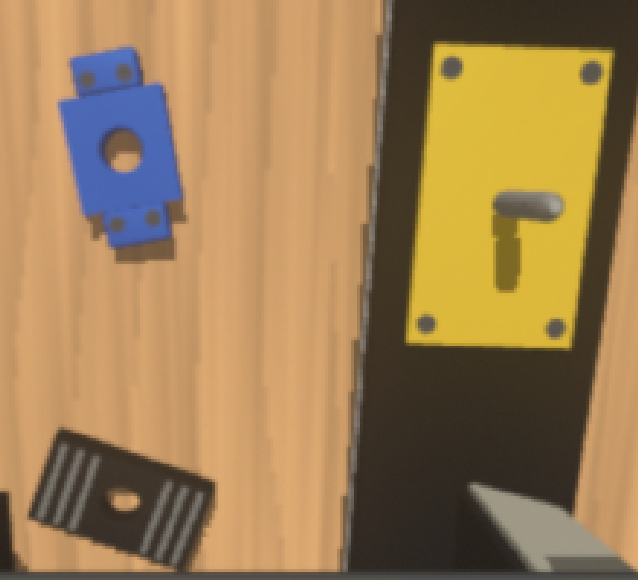

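Blue comes out at 42x78 mm (44x80 expected), yellow at 68x114 mm (66x112), and the pin tip lands 0.1 mm from the template centre. The pad needs a refined view, so I turn the tool to its angle and bring it under the camera.

Call:
{"name": "move_arm", "arguments": {
  "rows": [
    [1.5,-11.3,-8.4,0.135,-1],
    [1.5,-11.3,-8.4,0.135,-1],
    [1.5,-11.3,-8.4,0.135,-1],
    [1.5,-11.3,-8.4,0.135,-1],
    [1.5,-11.3,-8.4,0.135,-1],
    [1.5,-11.3,-8.4,0.135,-1],
    [1.5,-11.3,-8.4,0.135,-1],
    [1.5,-11.3,-8.4,0.135,-1],
    [1.5,-11.3,-8.4,0.135,-1],
    [0,0,0,0,-1],
    [0,0,0,0,-1]
  ]
}}

```text
time: 2.45
tool_pos: [0.5119, -0.3556, 0.1511]
tool_rot: [3.141, -0.001, 2.778]
contact_force: [-0.1, -0.0, 1.0]
opening: 0.0916
grip_force: 0.0
```

```bash
cat >> h.py <<'E'
def shot(col,guess,z,fn,r=75):
    kt,im=snap("wrist",fn); s=monitor.observe(); p=proj(kt,[guess[0]/1e3,guess[1]/1e3,z])[0]
    x,y=p.astype(int); print("tcp",(s["tool_pos"]*1000).round(1),"yaw %.3f"%s["tool_rot"][2],"guess px",p.round())
    roi=(max(x-r,0),max(y-r,0),x+r,min(y+r,256)); c=rect(kt,im,col,z,roi)
    print("go", (np.array(c[:2])-s["tool_pos"][:2]*1e3).round(1),"turn %.3f"%(((c[2]+np.pi/2-s["tool_rot"][2])+np.pi/2)%np.pi-np.pi/2))
    return kt,im,c
E
python3 - <<'E'
from h import *
shot("pad",(446,-330),.016,"w1")
E
```

```text
tcp [ 512.3 -355.3  151.5] yaw 2.779 guess px [321. 122.]
pad centre 436.3 -339.3 size 18.0 x 20.7 phi -0.363 px (298, 106, 22, 20)
go [-76.   15.9] turn 1.570
```

View pics/w1.png

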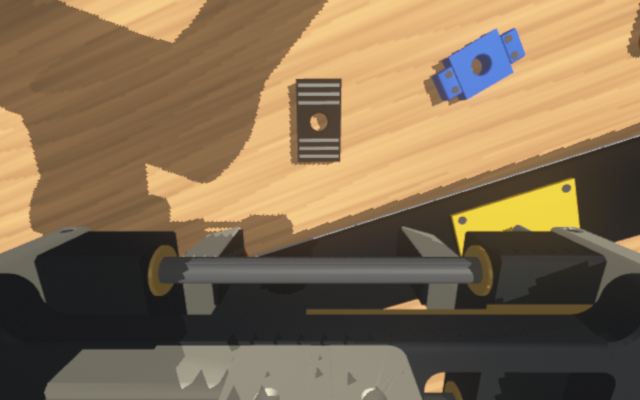

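The pad lies square to the tool, at columns 297-341 and rows 79-162, with its hole at (319,122). My black threshold missed most of it in this lighting, so I remeasure from the same picture by low saturation.

```bash
sed -i 's/"pad":((0,0,0),(180,255,75))/"pad":((0,0,0),(180,95,255))/' h.py; python3 - <<'E'
from h import *
kt=cam("wrist"); im=cv2.imread("pics/w1.png")[:,:,::-1].copy()
rect(kt,im,"pad",.016,(280,60,360,180)); print(ray(kt,[(319,121),(319,122)],.016))
print(cv2.cvtColor(im,cv2.COLOR_RGB2HSV)[[110,110,110],[305,330,294]])
E
```

```text
pad centre 445.3 -332.3 size 42.6 x 76.8 phi 1.211 px (296, 80, 45, 81)
[[ 0.44525908 -0.33136358  0.016     ]
 [ 0.44615696 -0.33170442  0.016     ]]
[[ 14  85  75]
 [ 14  88  78]
 [ 15 120 138]]
```

The centre is (445.5, -331.9) mm. I approach and grip at a TCP height of 4 mm.

Call:
{"name": "move_arm", "arguments": {
  "rows": [
    [-13.4,4.7,-17,0,-1],
    [-13.4,4.7,-17,0,-1],
    [-13.4,4.7,-17,0,-1],
    [-13.3,4.7,-17,0,-1],
    [-13.3,4.6,-17,0,-1],
    [0,0,-20,0,-1],
    [0,0,-20,0,-1],
    [0,0,-15,0,-1],
    [0,0,-7,0,-1],
    [0,0,0,0,-1]
  ],
  "newtons": 20
}}

```text
time: 3.5
tool_pos: [0.446, -0.3312, 0.004]
tool_rot: [3.141, -0.001, 2.783]
contact_force: [-1.2, 0.1, 0.2]
opening: 0.0916
grip_force: 0.0
```

Call:
{"name": "move_arm", "arguments": {
  "rows": [
    [0,0,0,0,1],
    [0,0,0,0,1],
    [0,0,0,0,1],
    [0,0,0,0,1],
    [0,0,0,0,1],
    [0,0,0,0,1],
    [0,0,0,0,1],
    [0,0,0,0,1]
  ]
}}

```text
time: 4.3
tool_pos: [0.4462, -0.3316, 0.0042]
tool_rot: [3.142, 0.0, 2.784]
contact_force: [-0.4, -0.1, 0.7]
opening: 0.0436
grip_force: 20.0
```

Gripped at 43.6 mm. I lift it and carry it above the yellow pin.

Call:
{"name": "move_arm", "arguments": {
  "rows": [
    [0,0,20,0,1],
    [0,0,35,0,1],
    [0,0,40,0,1],
    [17.6,15.6,41,-0.138,1],
    [17.6,15.6,0,-0.138,1],
    [17.6,15.6,0,-0.138,1],
    [17.6,15.6,0,-0.138,1],
    [17.6,15.6,0,-0.138,1],
    [17.6,15.6,0,-0.138,1],
    [17.6,15.6,0,-0.138,1],
    [17.6,15.6,0,-0.138,1],
    [17.6,15.6,0,-0.138,1]
  ]
}}

```text
time: 5.5
tool_pos: [0.6051, -0.1904, 0.1398]
tool_rot: [-3.141, -0.0, 1.536]
contact_force: [0.1, 0.2, -2.1]
opening: 0.0439
grip_force: 20.0
```

Call:
{"name": "move_arm", "arguments": {
  "rows": [
    [0,0,0,0,1],
    [0,0,0,0,1]
  ]
}}

```text
time: 5.7
tool_pos: [0.6044, -0.1909, 0.1396]
tool_rot: [-3.141, -0.0, 1.545]
contact_force: [0.2, -0.6, -0.2]
opening: 0.0438
grip_force: 20.0
```

```bash
python3 - <<'E'
from h import *
kt,im=snap("wrist","w2"); s=monitor.observe(); print(s["tool_pos"],s["tool_rot"])
t=s["tool_pos"]; print(proj(kt,[t+[0,0,.012],t+[0,.04,.012],t+[0,-.04,.012]]))
# ski front edge in the picture -> direction
g=cv2.cvtColor(im,cv2.COLOR_RGB2GRAY)
K,T=kt
E
```

```text
[ 0.60404885 -0.19140353  0.13977101] [-3.14062740e+00  1.20258568e-05  1.54409571e+00]
[[319.35340483 252.53850856]
 [317.41128214 182.56632952]
 [321.05479729 313.83748744]]
```

View pics/w2.png

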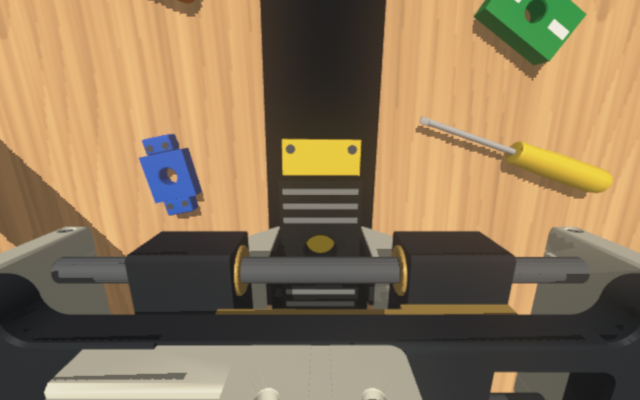

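The pad is held square. Its front edge is at row ~183, against 182.6 predicted, and its hole shows at (320,244). I take the ski direction from its edges in this view.

```bash
python3 - <<'E'
from h import *
kt=cam("wrist"); im=cv2.imread("pics/w2.png"); v=cv2.cvtColor(im,cv2.COLOR_BGR2HSV)[:,:,2].astype(int)
L=[];Rr=[]
for r in range(5,130,5):
    row=v[r]; d=np.abs(np.gradient(row))
    l=[240+np.argmax(d[240:300]),r]; q=[350+np.argmax(d[350:410]),r]; L.append(l);Rr.append(q)
for E in (L,Rr):
    W=ray(kt,E,.052); W=W[:,:2]; s,c=np.polyfit(W[:,1],W[:,0],1); res=W[:,0]-s*W[:,1]-c; k=abs(res)<.002; s,c=np.polyfit(W[k,1],W[k,0],1); print("phi",-s,"x at y=-.19",c-s*.19,k.sum())
E
```

```text
phi -0.035805842462938935 x at y=-.19 0.5570167421136298 25
phi -0.03779129583428506 x at y=-.19 0.6515965876925046 25
```

The ski direction is phi = -0.036, with its mid-line at x = 604.3 mm, which agrees with the pin. I lower the pad onto the pin.

Call:
{"name": "move_arm", "arguments": {
  "rows": [
    [0,0,-10,-0.009,1],
    [0,0,-12,0,1],
    [0,0,-10,0,1],
    [0,0,-10,0,1],
    [0,0,-8,0,1],
    [0,0,0,0,1]
  ]
}}

```text
time: 6.35
tool_pos: [0.6038, -0.1909, 0.0884]
tool_rot: [-3.139, -0.001, 1.533]
contact_force: [0.3, -0.7, 0.4]
opening: 0.0436
grip_force: 20.0
```

Call:
{"name": "move_arm", "arguments": {
  "rows": [
    [0,0,-10,0,1],
    [0,0,-10,0,1],
    [0,0,-6,0,1],
    [0,0,-2,0,1],
    [0,0,0,0,1]
  ]
}}

```text
time: 6.85
tool_pos: [0.6045, -0.1911, 0.0617]
tool_rot: [-3.141, -0.0, 1.533]
contact_force: [-0.1, -0.1, -1.5]
opening: 0.0438
grip_force: 20.0
```

Call:
{"name": "move_arm", "arguments": {
  "rows": [
    [0,0,-1.5,0,1],
    [0,0,0,0,1],
    [0,0,0,0,-1],
    [0,0,0,0,-1],
    [0,0,0,0,-1],
    [0,0,0,0,-1],
    [0,0,20,0,-1],
    [0,0,40,0,-1],
    [0,-30,40,0,-1],
    [0,-40,10,0,-1],
    [0,0,0,0,-1],
    [0,0,0,0,-1]
  ]
}}

```text
time: 8.05
tool_pos: [0.6042, -0.2618, 0.1704]
tool_rot: [-3.141, -0.0, 1.531]
contact_force: [-0.2, -0.0, 0.3]
opening: 0.0918
grip_force: 0.0
```

```bash
python3 - <<'E'
from h import *
kt,im=snap("wrist","w3"); rect(kt,im,"pad",.072,(280,75,360,165)); print(ray(kt,[(320,122)],.072))
cv2.imwrite("pics/w3c.png",cv2.resize(im[50:200,220:420,::-1],None,fx=3,fy=3))
E
```

```text
pad centre 604.9 -191.2 size 41.8 x 74.5 phi -0.039 px (293, 75, 50, 90)
[[ 0.60698323 -0.19190526  0.072     ]]
```

View pics/w3c.png

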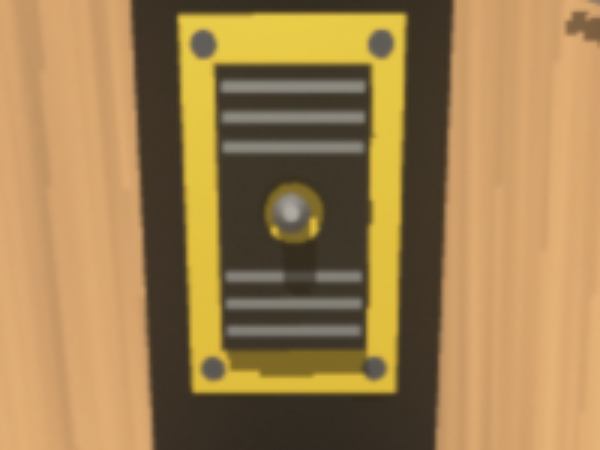

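The pad lies flat and centred: the pin shows mid-hole and the pad is parallel to the template. Next is the riser.

Call:
{"name": "move_arm", "arguments": {
  "rows": [
    [-15,47,0,-0.008,-1],
    [-15,47,0,-0.008,-1],
    [-15,47,0,-0.008,-1],
    [-15,47,0,-0.008,-1],
    [-15,47,0,-0.008,-1],
    [-15,47,0,-0.008,-1],
    [-15,47,0,-0.008,-1],
    [-15,47,0,-0.008,-1],
    [-15,47,0,-0.008,-1],
    [-15,47,-10,-0.008,-1],
    [-14,47,-10,0,-1],
    [0,0,0,0,-1]
  ]
}}

```text
time: 9.3
tool_pos: [0.4363, 0.2607, 0.1488]
tool_rot: [-3.137, 0.0, 1.461]
contact_force: [0.4, 0.1, -0.6]
opening: 0.0915
grip_force: 0.0
```

Call:
{"name": "move_arm", "arguments": {
  "rows": [
    [0,0,0,0,-1],
    [0,0,0,0,-1]
  ]
}}

```text
time: 9.5
tool_pos: [0.4405, 0.2551, 0.1505]
tool_rot: [-3.141, 0.001, 1.453]
contact_force: [-0.8, 0.1, 0.8]
opening: 0.0915
grip_force: 0.0
```

```bash
python3 - <<'E'
from h import *
shot("riser",(449,331),.024,"w4",r=65)
E
```

```text
tcp [440.9 254.7 150.7] yaw 1.452 guess px [320. 115.]
riser centre 448.0 337.0 size 43.5 x 73.9 phi -0.140 px (295, 66, 47, 83)
go [ 7.1 82.2] turn -0.021
```

View pics/w4.png

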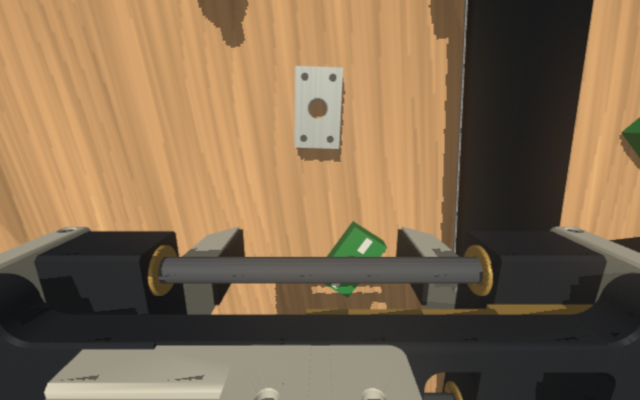

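The riser is at (318,108) and measures 43.5x73.9 mm, which matches. I grip it at a TCP height of 5 mm and lift it.

Call:
{"name": "move_arm", "arguments": {
  "rows": [
    [1.8,20.5,-17,-0.021,-1],
    [1.8,20.5,-17,0,-1],
    [1.8,20.6,-17,0,-1],
    [1.7,20.6,-17,0,-1],
    [0,0,-20,0,-1],
    [0,0,-20,0,-1],
    [0,0,-20,0,-1],
    [0,0,-12,0,-1],
    [0,0,-5.7,0,-1],
    [0,0,0,0,-1],
    [0,0,0,0,-1]
  ],
  "newtons": 30
}}

```text
time: 10.65
tool_pos: [0.4485, 0.3377, 0.0058]
tool_rot: [3.14, -0.001, 1.431]
contact_force: [0.4, 1.3, 0.2]
opening: 0.0915
grip_force: 0.0
```

Call:
{"name": "move_arm", "arguments": {
  "rows": [
    [0,0,0,0,1],
    [0,0,0,0,1],
    [0,0,0,0,1],
    [0,0,0,0,1],
    [0,0,0,0,1],
    [0,0,0,0,1],
    [0,0,0,0,1],
    [0,0,20,0,1],
    [0,0,40,0,1],
    [0,0,40,0,1],
    [0,0,40,0,1],
    [0,0,0,0,1]
  ]
}}

```text
time: 11.85
tool_pos: [0.4505, 0.3392, 0.1505]
tool_rot: [3.133, -0.006, 1.432]
contact_force: [1.2, 1.0, -1.9]
opening: 0.044
grip_force: 30.0
```

Call:
{"name": "move_arm", "arguments": {
  "rows": [
    [13,-44,0,0.0085,1],
    [13,-44,0,0.0085,1],
    [13,-44,0,0.0085,1],
    [13,-44,0,0.0085,1],
    [13,-44,0,0.0085,1],
    [13,-44,0,0.0085,1],
    [13,-44,0,0.0085,1],
    [13,-44,0,0.0085,1],
    [13,-44,0,0.0085,1],
    [13,-44,0,0.0085,1],
    [13,-44,0,0.0085,1],
    [13,-44,0,0.0085,1]
  ]
}}

```text
time: 13.05
tool_pos: [0.6034, -0.1919, 0.1433]
tool_rot: [-3.139, -0.001, 1.534]
contact_force: [1.0, 1.1, -2.7]
opening: 0.0439
grip_force: 30.0
```

Call:
{"name": "move_arm", "arguments": {
  "rows": [
    [0,0,0,0,1],
    [0,0,0,0,1],
    [0,0,0,0,1],
    [0,0,0,0,1]
  ]
}}

```text
time: 13.45
tool_pos: [0.6035, -0.1887, 0.1447]
tool_rot: [-3.141, -0.001, 1.535]
contact_force: [0.6, 0.2, -2.2]
opening: 0.0437
grip_force: 30.0
```

```bash
python3 - <<'E'
from h import *
kt,im=snap("wrist","w5"); s=monitor.observe(); t=s["tool_pos"]; print(t,s["tool_rot"])
print(proj(kt,[t+[0,0,.019],t+[0,.037,.019]]))
g=cv2.cvtColor(im,cv2.COLOR_RGB2HSV)[:,:,:][160:256,320]; print([(160+i,*map(int,x[1:])) for i,x in enumerate(g)][::2])
E
```

```text
[ 0.60370333 -0.18885658  0.14491497] [-3.14117558e+00 -3.24968762e-04  1.53552902e+00]
[[320.18824853 257.65326803]
 [317.65450043 190.48663663]]
[(160, 169, 155), (162, 75, 58), (164, 63, 61), (166, 63, 61), (168, 31, 98), (170, 24, 130), (172, 32, 87), (174, 59, 61), (176, 53, 63), (178, 24, 105), (180, 23, 131), (182, 20, 129), (184, 21, 145), (186, 21, 144), (188, 21, 146), (190, 19, 146), (192, 20, 189), (194, 20, 192), (196, 20, 192), (198, 19, 191), (200, 17, 191), (202, 17, 190), (204, 17, 191), (206, 19, 190), (208, 19, 190), (210, 19, 190), (212, 16, 189), (214, 19, 190), (216, 18, 189), (218, 19, 190), (220, 19, 189), (222, 19, 189), (224, 18, 188), (226, 18, 188), (228, 18, 188), (230, 16, 187), (232, 18, 187), (234, 16, 187), (236, 18, 187), (238, 18, 187), (240, 17, 179), (242, 19, 95), (244, 23, 56), (246, 17, 76), (248, 22, 70), (250, 26, 50), (252, 63, 65), (254, 35, 132)]
```

The riser's top front edge is at row 191, against 190.5 predicted, so the hold is good. I lower it.

Call:
{"name": "move_arm", "arguments": {
  "rows": [
    [0.6,-2,-8,-0.002,1],
    [0,0,-10,0,1],
    [0,0,-10,0,1],
    [0,0,-10,0,1],
    [0,0,-10,0,1],
    [0,0,-8,0,1],
    [0,0,-6,0,1],
    [0,0,-4,0,1],
    [0,0,0,0,1],
    [0,0,0,0,1]
  ]
}}

```text
time: 14.5
tool_pos: [0.6047, -0.1924, 0.0793]
tool_rot: [3.141, 0.0, 1.532]
contact_force: [-0.4, 0.4, -2.1]
opening: 0.044
grip_force: 30.0
```

Call:
{"name": "move_arm", "arguments": {
  "rows": [
    [0,0,-1.5,0,1],
    [0,0,0,0,1],
    [0,0,0,0,-1],
    [0,0,0,0,-1],
    [0,0,0,0,-1],
    [0,0,0,0,-1],
    [0,0,20,0,-1],
    [0,0,40,0,-1],
    [0,-30,20,0,-1],
    [0,-40,0,0,-1],
    [0,0,0,0,-1],
    [0,0,0,0,-1]
  ]
}}

```text
time: 15.7
tool_pos: [0.604, -0.2629, 0.1571]
tool_rot: [-3.141, -0.001, 1.53]
contact_force: [-0.1, 0.4, -1.0]
opening: 0.0919
grip_force: 0.0
```

```bash
python3 - <<'E'
from h import *
kt,im=snap("wrist","w6"); rect(kt,im,"riser",.096,(270,60,370,180)); print(monitor.observe()["tool_pos"],proj(kt,[.6043,-.1909,.108]))
cv2.imwrite("pics/w6c.png",cv2.resize(im[50:200,220:420,::-1],None,fx=3,fy=3))
E
```

```text
riser centre 604.4 -192.2 size 47.3 x 82.9 phi -0.040 px (283, 60, 68, 117)
[ 0.60409351 -0.26193215  0.15699141] [[316.26465017 119.07681599]]
```

View pics/w6c.png

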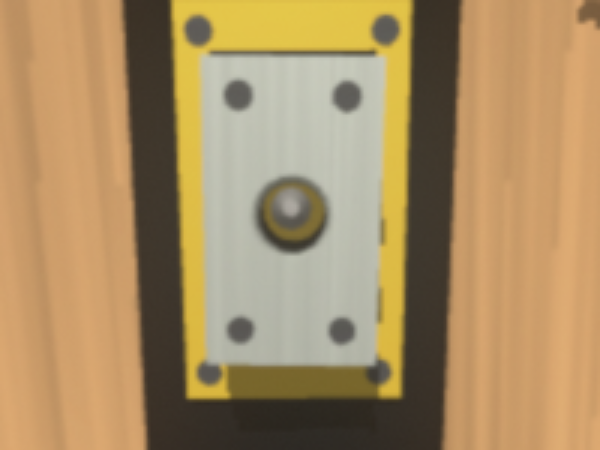

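The riser sits flat with the pin mid-hole and the pad hidden beneath it. Next is the orange plate, approached with its rough angle from the top view.

Call:
{"name": "move_arm", "arguments": {
  "rows": [
    [-8.1,27.5,0,0.127,-1],
    [-8.1,27.5,0,0.127,-1],
    [-8.1,27.5,0,0.127,-1],
    [-8.1,27.5,0,0.127,-1],
    [-8.1,27.5,0,0.127,-1],
    [-8.1,27.5,0,0.127,-1],
    [-8.1,27.5,0,0.127,-1],
    [-8.1,27.5,-3,0.127,-1],
    [-8.1,27.5,-4,0.127,-1],
    [0,0,0,0,-1],
    [0,0,0,0,-1],
    [0,0,0,0,-1]
  ]
}}

```text
time: 16.95
tool_pos: [0.5318, -0.015, 0.1506]
tool_rot: [3.142, 0.001, 2.674]
contact_force: [0.4, -0.3, -0.2]
opening: 0.0921
grip_force: 0.0
```

```bash
python3 - <<'E'
from h import *
kt,im,c=shot("orange",(468,18),.016,"w7",r=65); print(proj(kt,[c[0]/1e3,c[1]/1e3,.016]))
E
```

```text
tcp [531.9 -15.3 150.6] yaw 2.673 guess px [321. 120.]
orange centre 468.1 17.8 size 42.0 x 72.8 phi 1.172 px (299, 82, 45, 76)
go [-63.8  33.1] turn 0.069
[[320.98923038 120.35804919]]
```

```bash
python3 - <<'E'
from h import *
kt=cam("wrist"); im=cv2.imread("pics/w7.png")[:,:,::-1].copy()
h=cv2.cvtColor(im,cv2.COLOR_RGB2HSV); print([tuple(map(int,x)) for x in h[120,290:350:2]])
for lo in [(4,150,80),(4,170,100),(5,190,60)]:
    HS["orange"]=(lo,(12,255,255)); c=rect(kt,im,"orange",.016,(256,55,386,185)); m=cv2.moments(c[3],True); 
    print(ray(kt,[(m["m10"]/m["m00"],m["m01"]/m["m00"])],.016)*1e3, .5*np.arctan2(2*m["mu11"],m["mu20"]-m["mu02"]))
E
```

```text
[(15, 125, 212), (15, 128, 134), (15, 126, 123), (15, 126, 121), (14, 145, 134), (12, 192, 219), (12, 193, 221), (12, 194, 220), (12, 192, 220), (12, 194, 221), (12, 194, 220), (12, 173, 206), (16, 126, 218), (16, 124, 223), (15, 123, 222), (15, 123, 219), (15, 128, 139), (15, 127, 130), (15, 126, 130), (15, 128, 128), (12, 175, 143), (12, 192, 216), (12, 192, 222), (12, 192, 222), (12, 192, 222), (12, 192, 222), (12, 188, 222), (15, 135, 225), (16, 124, 223), (16, 124, 222)]
orange centre 467.7 17.4 size 43.7 x 75.5 phi 1.178 px (297, 79, 47, 80)
[[466.98377316  18.56030048  16.        ]] 1.5376364436859127
orange centre 467.7 17.5 size 43.5 x 75.5 phi 1.170 px (297, 79, 47, 80)
[[467.21174054  18.31119726  16.        ]] 1.519816591295616
orange centre 468.1 17.5 size 42.0 x 72.8 phi 1.171 px (299, 82, 45, 76)
[[469.69341293  16.65633047  16.        ]] 1.3820048890344638
```

With a looser mask it measures 43.5x75.5 mm, centred at (467.7, 17.5). I grip it.

Call:
{"name": "move_arm", "arguments": {
  "rows": [
    [-12.8,6.5,-17,0.071,-1],
    [-12.8,6.5,-17,0,-1],
    [-12.8,6.6,-17,0,-1],
    [-12.9,6.6,-17,0,-1],
    [-12.9,6.6,-17,0,-1],
    [0,0,-20,0,-1],
    [0,0,-20,0,-1],
    [0,0,-14,0,-1],
    [0,0,-7.6,0,-1],
    [0,0,0,0,-1],
    [0,0,0,0,-1]
  ]
}}

```text
time: 18.1
tool_pos: [0.4678, 0.0176, 0.0043]
tool_rot: [3.141, 0.001, 2.745]
contact_force: [1.3, 0.0, -0.1]
opening: 0.0918
grip_force: 0.0
```

Call:
{"name": "move_arm", "arguments": {
  "rows": [
    [0,0,0,0,1],
    [0,0,0,0,1],
    [0,0,0,0,1],
    [0,0,0,0,1],
    [0,0,0,0,1],
    [0,0,0,0,1],
    [0,0,0,0,1],
    [0,0,20,0,1],
    [0,0,40,0,1],
    [0,0,40,0,1],
    [0,0,40,0,1],
    [0,0,0,0,1]
  ]
}}

```text
time: 19.3
tool_pos: [0.4703, 0.0177, 0.1487]
tool_rot: [3.139, 0.01, 2.746]
contact_force: [0.3, -0.5, -1.7]
opening: 0.0434
grip_force: 30.0
```

Call:
{"name": "move_arm", "arguments": {
  "rows": [
    [15.2,-23.2,0,-0.1345,1],
    [15.2,-23.2,0,-0.1345,1],
    [15.2,-23.2,0,-0.1345,1],
    [15.2,-23.2,0,-0.1345,1],
    [15.2,-23.2,0,-0.1345,1],
    [15.2,-23.2,0,-0.1345,1],
    [15.2,-23.2,0,-0.1345,1],
    [15.2,-23.2,0,-0.1345,1],
    [15.2,-23.2,0,-0.1345,1],
    [0,0,0,0,1],
    [0,0,0,0,1],
    [0,0,0,0,1]
  ]
}}

```text
time: 20.5
tool_pos: [0.6034, -0.1899, 0.1431]
tool_rot: [-3.14, -0.001, 1.537]
contact_force: [-0.7, 0.6, -0.5]
opening: 0.0436
grip_force: 30.0
```

```bash
python3 - <<'E'
from h import *
kt,im=snap("wrist","w8"); s=monitor.observe(); t=s["tool_pos"]; print(t,s["tool_rot"])
print(proj(kt,[t+[0,0,.012],t+[0,.038,.012],t+[.022,.018,.012],t+[-.022,.018,.012]]))
h=cv2.cvtColor(im,cv2.COLOR_RGB2HSV); m=cv2.inRange(h,(4,150,80),(13,255,255)); m[:150]=0;m[256:]=0
for r in range(176,256,6):
    x=np.where(m[r,250:390])[0]; print(r,x.min()+250 if len(x) else 0,x.max()+250 if len(x) else 0,len(x))
E
```

```text
[ 0.60354228 -0.18979477  0.14348111] [-3.14047284e+00 -6.63922505e-04  1.53718569e+00]
[[320.11741363 251.64159043]
 [317.74560558 185.18772423]
 [359.63754639 219.99998146]
 [278.54742996 222.4640687 ]]
176 0 0 0
182 297 343 47
188 288 351 53
194 283 355 57
200 280 360 58
206 279 361 58
212 279 361 29
218 279 361 53
224 279 361 60
230 280 360 81
236 280 360 81
242 280 360 56
248 281 359 53
254 281 359 71
```

```bash
python3 - <<'E'
from h import *
kt=cam("wrist"); im=cv2.imread("pics/w8.png")[:,:,::-1].copy(); t=monitor.observe()["tool_pos"]
print(proj(kt,[t+[0,.038,-.004],t+[0,.038,.012],t+[0,.009,.012]])); h=cv2.cvtColor(im,cv2.COLOR_RGB2HSV)
print([(r,*map(int,h[r,320])) for r in range(168,256,1)])
E
```

```text
[[317.76554193 179.27165448]
 [317.49451389 185.21406293]
 [319.33695998 236.57201437]]
[(168, 22, 28, 137), (169, 26, 24, 146), (170, 26, 26, 147), (171, 26, 26, 147), (172, 28, 23, 152), (173, 28, 23, 169), (174, 30, 20, 188), (175, 30, 20, 189), (176, 28, 20, 190), (177, 28, 20, 190), (178, 28, 20, 190), (179, 26, 22, 189), (180, 15, 50, 183), (181, 11, 159, 170), (182, 12, 195, 169), (183, 12, 195, 169), (184, 12, 196, 168), (185, 12, 197, 170), (186, 12, 196, 186), (187, 12, 199, 213), (188, 12, 200, 216), (189, 12, 198, 216), (190, 12, 198, 215), (191, 12, 198, 216), (192, 12, 199, 215), (193, 12, 200, 216), (194, 12, 199, 219), (195, 12, 198, 225), (196, 14, 196, 236), (197, 15, 192, 239), (198, 17, 189, 243), (199, 18, 188, 244), (200, 18, 189, 243), (201, 16, 192, 238), (202, 13, 196, 226), (203, 12, 200, 218), (204, 12, 200, 217), (205, 11, 199, 218), (206, 12, 199, 218), (207, 12, 198, 220), (208, 12, 198, 224), (209, 14, 195, 237), (210, 15, 193, 243), (211, 14, 194, 239), (212, 14, 195, 231), (213, 13, 199, 224), (214, 12, 200, 217), (215, 12, 200, 217), (216, 12, 199, 219), (217, 12, 198, 224), (218, 13, 198, 229), (219, 13, 197, 229), (220, 12, 200, 222), (221, 12, 200, 217), (222, 12, 201, 216), (223, 12, 200, 215), (224, 12, 201, 214), (225, 12, 200, 215), (226, 12, 200, 215), (227, 12, 200, 215), (228, 12, 201, 214), (229, 12, 200, 214), (230, 12, 201, 214), (231, 12, 200, 215), (232, 12, 200, 214), (233, 12, 200, 214), (234, 12, 201, 213), (235, 12, 200, 204), (236, 12, 185, 172), (237, 12, 119, 126), (238, 14, 49, 110), (239, 17, 38, 108), (240, 17, 38, 108), (241, 15, 38, 108), (242, 15, 38, 108), (243, 17, 38, 108), (244, 15, 38, 108), (245, 15, 38, 108), (246, 17, 38, 108), (247, 17, 38, 108), (248, 18, 36, 107), (249, 17, 38, 108), (250, 18, 36, 107), (251, 17, 34, 106), (252, 16, 35, 109), (253, 17, 36, 126), (254, 12, 72, 156), (255, 10, 171, 163)]
```

The held plate is within 0.5 mm of where it should be. I lower it.

Call:
{"name": "move_arm", "arguments": {
  "rows": [
    [0.8,-1.2,-8,-0.003,1],
    [0,0,-10,0,1],
    [0,0,-10,0,1],
    [0,0,-7,0,1],
    [0,0,-4,0,1],
    [0,0,-2,0,1],
    [0,0,0,0,1],
    [0,0,0,0,1]
  ]
}}

```text
time: 21.35
tool_pos: [0.6052, -0.1921, 0.1032]
tool_rot: [3.141, 0.0, 1.532]
contact_force: [0.3, -0.9, -0.8]
opening: 0.0434
grip_force: 30.0
```

Call:
{"name": "move_arm", "arguments": {
  "rows": [
    [-0.5,0.8,-1.5,0,1],
    [0,0,-1,0,1],
    [0,0,0,0,-1],
    [0,0,0,0,-1],
    [0,0,0,0,-1],
    [0,0,0,0,-1],
    [0,0,20,0,-1],
    [0,0,40,0,-1],
    [0,-30,10,0,-1],
    [0,-40,0,0,-1],
    [0,0,0,0,-1],
    [0,0,0,0,-1]
  ]
}}

```text
time: 22.55
tool_pos: [0.6041, -0.2618, 0.17]
tool_rot: [-3.141, -0.001, 1.531]
contact_force: [-0.2, 0.7, -0.7]
opening: 0.0919
grip_force: 0.0
```

```bash
python3 - <<'E'
from h import *
HS["orange"]=((4,150,80),(12,255,255))
kt,im=snap("wrist","w9"); rect(kt,im,"orange",.112,(260,50,380,190)); print(monitor.observe()["tool_pos"],proj(kt,[.6043,-.1909,.108]))
cv2.imwrite("pics/w9c.png",cv2.resize(im[40:200,220:420,::-1],None,fx=3,fy=3))
E
```

```text
orange centre 604.0 -191.8 size 42.3 x 74.3 phi -0.016 px (287, 67, 59, 106)
[ 0.6041678  -0.26086733  0.16996374] [[316.53844953 120.71605224]]
```

View pics/w9c.png

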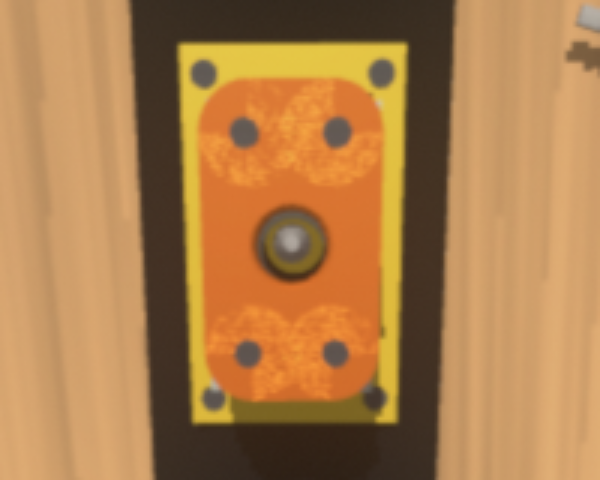

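The orange plate lies flat with the pin mid-hole, so the heel stack is done. On the way to the shim I measure the red template.

Call:
{"name": "move_arm", "arguments": {
  "rows": [
    [1.5,42.5,0,0,-1],
    [1.5,42.5,0,0,-1],
    [1.5,42.5,0,0,-1],
    [1.5,42.5,0,0,-1],
    [1.5,42.5,0,0,-1],
    [1.5,42.5,0,0,-1],
    [1,43,0,0,-1],
    [0,0,0,0,-1],
    [0,0,0,0,-1],
    [0,0,0,0,-1]
  ]
}}

```text
time: 23.6
tool_pos: [0.6142, 0.0366, 0.1703]
tool_rot: [-3.141, 0.0, 1.533]
contact_force: [0.8, -1.0, -0.0]
opening: 0.0922
grip_force: 0.0
```

```bash
python3 - <<'E'
from h import *
kt,im,c=shot("red",(614,108),.056,"w10",r=75)
g=cv2.cvtColor(im,cv2.COLOR_RGB2HSV); px=proj(kt,[[.614,.108,.056],[.614,.108,.108],[c[0]/1e3,c[1]/1e3,.108]]); print(px)
x,y=px[2].round().astype(int); sub=g[y-14:y+15,x-14:x+15]
m=((sub[:,:,1]<90)&(sub[:,:,2]>90)); ys,xs=np.nonzero(m); print(len(xs),xs.mean()+x-14,ys.mean()+y-14, ray(kt,[(xs.mean()+x-14,ys.mean()+y-14)],.105)*1e3)
E
```

```text
tcp [614.3  36.  170.3] yaw 1.532 guess px [317. 120.]
red centre 615.6 108.5 size 67.8 x 113.3 phi -0.037 px (280, 52, 77, 129)
go [ 1.3 72.5] turn 0.002
[[316.84006642 120.23277438]
 [316.06712803 119.93401524]
 [318.22140937 119.20121069]]
103 318.0873786407767 118.32038834951456 [[615.53238839 109.13277967 105.        ]]
```

Call:
{"name": "move_arm", "arguments": {
  "rows": [
    [-32.5,12.3,-3,-0.114,-1],
    [-32.5,12.3,-3,-0.114,-1],
    [-32.5,12.3,-3,-0.114,-1],
    [-32.5,12.3,-3,-0.114,-1],
    [-32.5,12.3,-3,-0.114,-1],
    [-32.5,12.3,-5,-0.114,-1],
    [0,0,0,0,-1],
    [0,0,0,0,-1],
    [0,0,0,0,-1]
  ]
}}

```text
time: 24.55
tool_pos: [0.4209, 0.1098, 0.1509]
tool_rot: [3.14, -0.001, 0.848]
contact_force: [0.5, -0.5, 0.3]
opening: 0.0917
grip_force: 0.0
```

```bash
python3 - <<'E'
from h import *
kt,im,c=shot("green",(466,164),.02,"w11",r=65)
E
```

```text
tcp [420.9 109.9 150.7] yaw 0.848 guess px [317. 122.]
green centre 464.8 168.5 size 43.4 x 75.3 phi -0.698 px (290, 77, 47, 81)
go [44.  58.6] turn 0.025
```

View pics/w11.png

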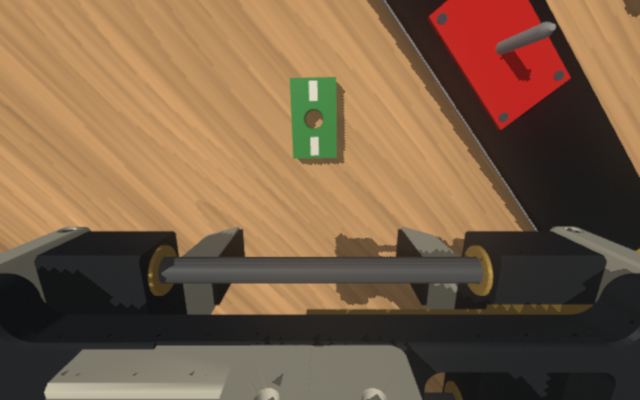

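The shim is at (314,119) with two white marks and measures 43.4x75.3 mm. It is the nearest green part to the base. The red pin is at (615.6, 108.8). I grip the shim and carry it there.

Call:
{"name": "move_arm", "arguments": {
  "rows": [
    [8.8,11.7,-17,0.025,-1],
    [8.8,11.7,-17,0,-1],
    [8.8,11.7,-17,0,-1],
    [8.8,11.7,-17,0,-1],
    [8.8,11.8,-17,0,-1],
    [0,0,-20,0,-1],
    [0,0,-20,0,-1],
    [0,0,-14,0,-1],
    [0,0,-7,0,-1],
    [0,0,0,0,-1],
    [0,0,0,0,-1]
  ]
}}

```text
time: 25.7
tool_pos: [0.4642, 0.169, 0.0047]
tool_rot: [3.141, -0.001, 0.873]
contact_force: [0.5, 0.4, 0.2]
opening: 0.0918
grip_force: 0.0
```

Call:
{"name": "move_arm", "arguments": {
  "rows": [
    [0,0,0,0,1],
    [0,0,0,0,1],
    [0,0,0,0,1],
    [0,0,0,0,1],
    [0,0,0,0,1],
    [0,0,0,0,1],
    [0,0,0,0,1],
    [0,0,20,0,1],
    [0,0,40,0,1],
    [0,0,40,0,1],
    [0,0,40,0,1],
    [0,0,0,0,1]
  ]
}}

```text
time: 26.9
tool_pos: [0.4664, 0.1698, 0.1494]
tool_rot: [3.135, -0.008, 0.873]
contact_force: [0.1, 0.2, -1.4]
opening: 0.0435
grip_force: 30.0
```

Call:
{"name": "move_arm", "arguments": {
  "rows": [
    [25.1,-10,0,0.11,1],
    [25.1,-10,0,0.11,1],
    [25.1,-10,0,0.11,1],
    [25.1,-10,0,0.11,1],
    [25.1,-10,0,0.11,1],
    [25.1,-10,0,0.11,1],
    [0,0,0,0,1],
    [0,0,0,0,1],
    [0,0,0,0,1]
  ]
}}

```text
time: 27.8
tool_pos: [0.6129, 0.1095, 0.1436]
tool_rot: [-3.14, 0.0, 1.533]
contact_force: [0.2, 0.8, -0.3]
opening: 0.0435
grip_force: 30.0
```

```bash
cat >> h.py <<'E'
def held(fn,L,th,pin,zoff):
    kt,im=snap("wrist",fn); s=monitor.observe(); t=s["tool_pos"]; print(t*1e3,s["tool_rot"],"go",np.array(pin)-t[:2]*1e3,"turn",1.534-s["tool_rot"][2])
    a=s["tool_rot"][2]; u=np.array([np.cos(a),np.sin(a),0])
    print("expect bottom edge, top edge, hole edge, hole",proj(kt,[t+L/2*u-[0,0,zoff],t+L/2*u+[0,0,th-zoff],t+.009*u+[0,0,th-zoff],t+[0,0,th-zoff]]).round(1).tolist())
    h=cv2.cvtColor(im,cv2.COLOR_RGB2HSV); print([(r,*map(int,h[r,319])) for r in range(170,256)])
E
python3 - <<'E'
from h import *
held("w12",.076,.020,(615.6,108.8),.0045)
E
```

```text
[613.00455663 109.65571788 144.02591905] [-3.14032222e+00  8.13935534e-06  1.53300066e+00] go [ 2.59544337 -0.85571788] turn 0.0009993425163734582
expect bottom edge, top edge, hole edge, hole [[320.2, 179.0], [320.1, 186.6], [320.1, 239.2], [320.1, 254.5]]
[(170, 2, 202, 224), (171, 2, 202, 225), (172, 2, 202, 224), (173, 2, 202, 224), (174, 2, 200, 224), (175, 2, 202, 224), (176, 2, 200, 224), (177, 2, 200, 223), (178, 4, 193, 203), (179, 16, 150, 131), (180, 52, 123, 116), (181, 57, 124, 117), (182, 57, 124, 117), (183, 57, 124, 117), (184, 57, 125, 118), (185, 57, 126, 119), (186, 59, 127, 130), (187, 60, 129, 150), (188, 61, 132, 153), (189, 61, 133, 153), (190, 61, 131, 154), (191, 59, 104, 164), (192, 48, 53, 202), (193, 23, 20, 235), (194, 22, 19, 239), (195, 22, 19, 239), (196, 23, 18, 238), (197, 22, 19, 239), (198, 22, 19, 239), (199, 22, 19, 239), (200, 22, 19, 239), (201, 22, 20, 239), (202, 22, 20, 239), (203, 22, 19, 239), (204, 22, 19, 239), (205, 22, 19, 239), (206, 22, 19, 239), (207, 22, 19, 239), (208, 22, 19, 239), (209, 23, 19, 238), (210, 23, 19, 238), (211, 22
[... 206 characters left out ...]
238), (222, 23, 18, 238), (223, 25, 18, 237), (224, 31, 23, 229), (225, 49, 52, 203), (226, 61, 115, 159), (227, 63, 145, 151), (228, 64, 144, 151), (229, 64, 144, 151), (230, 63, 145, 151), (231, 64, 145, 151), (232, 63, 144, 152), (233, 64, 145, 151), (234, 64, 146, 150), (235, 64, 145, 151), (236, 64, 145, 148), (237, 61, 130, 129), (238, 30, 114, 85), (239, 6, 174, 117), (240, 5, 183, 120), (241, 4, 179, 121), (242, 5, 179, 121), (243, 5, 181, 120), (244, 5, 179, 121), (245, 5, 181, 121), (246, 5, 181, 120), (247, 5, 181, 120), (248, 5, 182, 119), (249, 4, 181, 120), (250, 4, 181, 120), (251, 5, 179, 118), (252, 11, 160, 107), (253, 46, 117, 96), (254, 63, 134, 114), (255, 63, 140, 115)]
```

The hold matches within 0.5 mm. I lower the shim.

Call:
{"name": "move_arm", "arguments": {
  "rows": [
    [2.6,-0.9,-8,0,1],
    [0,0,-12,0,1],
    [0,0,-12,0,1],
    [0,0,-12,0,1],
    [0,0,-12,0,1],
    [0,0,-10,0,1],
    [0,0,-8,0,1],
    [0,0,-6,0,1],
    [0,0,-2,0,1],
    [0,0,0,0,1],
    [0,0,0,0,1]
  ]
}}

```text
time: 28.95
tool_pos: [0.617, 0.1083, 0.0629]
tool_rot: [3.141, -0.0, 1.533]
contact_force: [0.2, -0.1, -0.4]
opening: 0.0435
grip_force: 30.0
```

Call:
{"name": "move_arm", "arguments": {
  "rows": [
    [0,0,-1,0,1],
    [0,0,0,0,1],
    [0,0,0,0,-1],
    [0,0,0,0,-1],
    [0,0,0,0,-1],
    [0,0,0,0,-1],
    [0,0,20,0,-1],
    [0,0,40,0,-1],
    [0,-30,40,0,-1],
    [0,-40,10,0,-1],
    [0,0,0,0,-1],
    [0,0,0,0,-1]
  ]
}}

```text
time: 30.15
tool_pos: [0.6166, 0.0376, 0.1716]
tool_rot: [3.141, -0.0, 1.531]
contact_force: [0.6, 0.1, 0.5]
opening: 0.0919
grip_force: 0.0
```

```bash
python3 - <<'E'
from h import *
kt,im=snap("wrist","w13"); c=rect(kt,im,"green",.076,(260,40,380,190)); print("px",proj(kt,[c[0]/1e3,c[1]/1e3,.076]), monitor.observe()["tool_pos"])
E
```

```text
green centre 616.8 108.5 size 43.0 x 74.6 phi -0.036 px (291, 74, 52, 91)
px [[317.00744147 120.80083361]] [0.61628706 0.03844173 0.17092223]
```

The shim is seated at (616.8, 108.5) and measures 43x75 mm at its seated height, aligned with the ski. Last part: the blue plate.

Call:
{"name": "move_arm", "arguments": {
  "rows": [
    [-19.1,-34.6,0,0.0264,-1],
    [-19.1,-34.6,0,0.0264,-1],
    [-19.1,-34.6,0,0.0264,-1],
    [-19.1,-34.6,0,0.0264,-1],
    [-19.1,-34.6,0,0.0264,-1],
    [-19.1,-34.6,-5,0.0264,-1],
    [-19.1,-34.6,-8,0.0264,-1],
    [-19.1,-34.6,-8,0.0264,-1],
    [0,0,0,0,-1],
    [0,0,0,0,-1],
    [0,0,0,0,-1],
    [0,0,0,0,-1]
  ]
}}

```text
time: 31.4
tool_pos: [0.4647, -0.2371, 0.1504]
tool_rot: [3.141, -0.0, 1.747]
contact_force: [0.6, 0.4, -0.3]
opening: 0.0916
grip_force: 0.0
```

```bash
python3 - <<'E'
from h import *
HS["blue"]=((100,100,40),(130,255,255))
kt,im,c=shot("blue",(451.5,-169.7),.016,"w14",r=65); print(proj(kt,[c[0]/1e3,c[1]/1e3,.016]))
E
```

```text
tcp [ 464.6 -237.3  150.5] yaw 1.746 guess px [319. 123.]
blue centre 451.2 -169.5 size 42.5 x 77.9 phi 0.188 px (297, 81, 44, 82)
go [-13.4  67.8] turn 0.012
[[318.64914515 122.9669961 ]]
```

Call:
{"name": "move_arm", "arguments": {
  "rows": [
    [-3.4,17,-17,0.012,-1],
    [-3.4,17,-17,0,-1],
    [-3.3,16.9,-17,0,-1],
    [-3.3,16.9,-17,0,-1],
    [0,0,-20,0,-1],
    [0,0,-20,0,-1],
    [0,0,-20,0,-1],
    [0,0,-12,0,-1],
    [0,0,-6.5,0,-1],
    [0,0,0,0,-1],
    [0,0,0,0,-1]
  ]
}}

```text
time: 32.55
tool_pos: [0.4509, -0.1708, 0.0044]
tool_rot: [3.141, 0.001, 1.757]
contact_force: [-0.3, 1.1, 0.6]
opening: 0.0915
grip_force: 0.0
```

Call:
{"name": "move_arm", "arguments": {
  "rows": [
    [0,0,0,0,1],
    [0,0,0,0,1],
    [0,0,0,0,1],
    [0,0,0,0,1],
    [0,0,0,0,1],
    [0,0,0,0,1],
    [0,0,0,0,1],
    [0,0,20,0,1],
    [0,0,40,0,1],
    [0,0,40,0,1],
    [0,0,40,0,1],
    [0,0,0,0,1]
  ]
}}

```text
time: 33.75
tool_pos: [0.4531, -0.1722, 0.1488]
tool_rot: [3.134, 0.007, 1.757]
contact_force: [0.4, -0.4, -0.7]
opening: 0.0436
grip_force: 30.0
```

Call:
{"name": "move_arm", "arguments": {
  "rows": [
    [18.2,30.9,0,-0.025,1],
    [18.2,30.9,0,-0.025,1],
    [18.2,30.9,0,-0.025,1],
    [18.2,30.9,0,-0.025,1],
    [18.2,30.9,0,-0.025,1],
    [18.2,30.9,0,-0.025,1],
    [18.2,30.9,0,-0.025,1],
    [18.2,30.9,0,-0.025,1],
    [18.2,30.9,0,-0.024,1],
    [0,0,0,0,1],
    [0,0,0,0,1],
    [0,0,0,0,1]
  ]
}}

```text
time: 34.95
tool_pos: [0.6135, 0.1065, 0.1431]
tool_rot: [-3.14, 0.001, 1.532]
contact_force: [0.1, -0.8, -0.6]
opening: 0.0436
grip_force: 30.0
```

```bash
python3 - <<'E'
from h import *
held("w15",.080,.016,(616.0,108.8),.004)
E
```

```text
[613.63221402 106.2813302  143.44445234] [-3.14047428e+00  3.89347256e-04  1.53158358e+00] go [2.36778598 2.5186698 ] turn 0.0024164183950488027
expect bottom edge, top edge, hole edge, hole [[320.3, 176.3], [320.3, 182.0], [320.2, 237.2], [320.2, 252.2]]
[(170, 41, 40, 213), (171, 41, 38, 212), (172, 44, 44, 209), (173, 51, 53, 201), (174, 53, 53, 198), (175, 68, 41, 175), (176, 108, 106, 149), (177, 112, 149, 149), (178, 112, 154, 151), (179, 112, 156, 155), (180, 112, 162, 170), (181, 111, 169, 193), (182, 111, 171, 203), (183, 111, 170, 203), (184, 111, 168, 200), (185, 111, 169, 199), (186, 111, 170, 198), (187, 111, 170, 198), (188, 111, 170, 197), (189, 111, 170, 196), (190, 111, 171, 197), (191, 111, 171, 197), (192, 111, 170, 196), (193, 111, 170, 195), (194, 111, 170, 195), (195, 111, 171, 195), (196, 111, 172, 194), (197, 111, 172, 194), (198, 111, 172, 193), (199, 111, 172, 194), (200, 111, 173, 193), (201, 111, 174, 193), (202, 111, 173, 193), (203, 111, 174, 192), (204, 111, 174, 192), (205, 111, 174, 191), (206, 111, 172, 184), (207, 111, 166, 160), (208, 112, 160, 140
[... 307 characters left out ...]
5), (223, 110, 179, 195), (224, 110, 179, 195), (225, 110, 180, 195), (226, 110, 180, 196), (227, 110, 180, 195), (228, 110, 180, 195), (229, 110, 180, 195), (230, 110, 182, 195), (231, 110, 180, 195), (232, 110, 180, 195), (233, 110, 181, 190), (234, 110, 170, 168), (235, 108, 107, 119), (236, 71, 41, 105), (237, 62, 43, 107), (238, 62, 41, 106), (239, 62, 43, 107), (240, 60, 41, 106), (241, 62, 41, 106), (242, 62, 43, 106), (243, 62, 43, 106), (244, 62, 43, 106), (245, 63, 46, 106), (246, 65, 61, 100), (247, 72, 116, 86), (248, 70, 111, 83), (249, 20, 79, 81), (250, 178, 161, 119), (251, 175, 171, 121), (252, 162, 130, 106), (253, 117, 127, 130), (254, 110, 176, 149), (255, 110, 176, 149)]
```

The plate sits about 1 mm forward in the grip, so I shorten y by that much and lower it.

Call:
{"name": "move_arm", "arguments": {
  "rows": [
    [2.4,1.7,-8,0.002,1],
    [0,0,-10,0,1],
    [0,0,-10,0,1],
    [0,0,-10,0,1],
    [0,0,-10,0,1],
    [0,0,-7,0,1],
    [0,0,-4,0,1],
    [0,0,-2,0,1],
    [0,0,0,0,1],
    [0,0,0,0,1]
  ]
}}

```text
time: 36.0
tool_pos: [0.6169, 0.1091, 0.0833]
tool_rot: [3.141, -0.0, 1.535]
contact_force: [0.4, 0.2, -0.0]
opening: 0.0439
grip_force: 30.0
```

Call:
{"name": "move_arm", "arguments": {
  "rows": [
    [0,0,-1.5,0,1],
    [0,0,0,0,1],
    [0,0,0,0,-1],
    [0,0,0,0,-1],
    [0,0,0,0,-1],
    [0,0,0,0,-1],
    [0,0,20,0,-1],
    [0,0,40,0,-1],
    [0,-30,25,0,-1],
    [0,-40,5,0,-1],
    [0,0,0,0,-1],
    [0,0,0,0,-1]
  ]
}}

```text
time: 37.2
tool_pos: [0.6166, 0.0384, 0.1715]
tool_rot: [3.141, -0.0, 1.533]
contact_force: [0.1, -0.2, 0.6]
opening: 0.0918
grip_force: 0.0
```

```bash
python3 - <<'E'
from h import *
kt,im=snap("wrist","w16"); HS["blue"]=((100,100,40),(130,255,255)); rect(kt,im,"blue",.092,(260,40,380,190))
cv2.imwrite("pics/w16c.png",cv2.resize(im[:256,160:480,::-1],None,fx=2.3,fy=2.3))
E
```

```text
blue centre 616.8 109.3 size 43.0 x 78.2 phi -0.039 px (290, 68, 55, 102)
```

View pics/w16c.png

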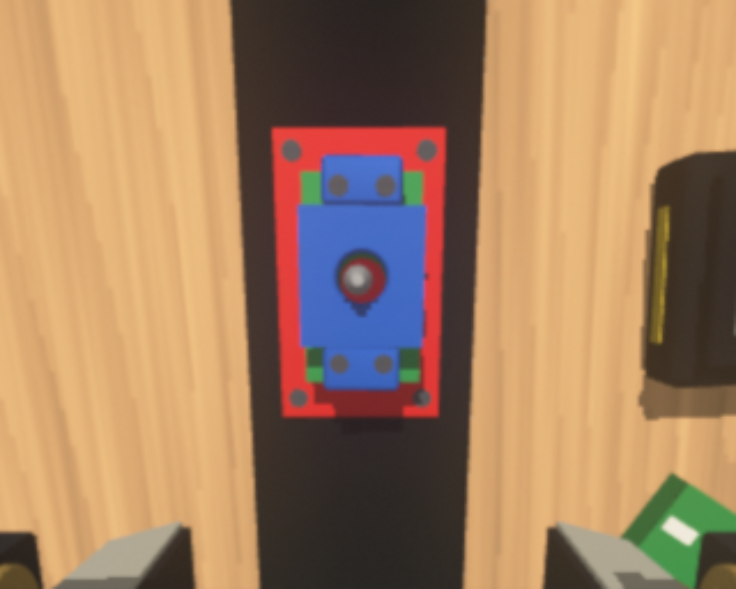

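The blue plate lies flat on the green shim with the pin through the hole, along the ski and at the expected height. The gripper is open and clear, so I hand in.

```bash
python3 -c "
from cell import workorder
print(workorder.hand_in())"
```

```text
the job is handed in; nothing more can be done
None
```

The job is handed in at about 37 s: pad, riser and orange plate are on the heel pin and green shim and blue plate on the toe pin; the camera showed each seated flat, along the ski and with the pin through it, and the battery, glue and screwdriver were not touched.

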